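# Switch the column selector and start the pump

## Robot

A 7-joint arm with a two-finger parallel gripper is mounted at the origin on the work surface. World frame = base frame: x ahead of the robot, y to its left, z up, the work surface at z = 0. Lengths are in m, angles in degrees, forces in N, time in s.
With the tool pointing down it reaches from about 0.425 to 0.875 m from the base axis. Payload 4.7 kg.
Tool frame: the origin (TCP) lies on the centre line of the jaws, within the pads' length; the fingertips stand 25 mm ahead of it and the grasp point (between the pads) lies 6 mm ahead of it; z points along the fingers, y is the direction in which the jaws open and shut (so a half turn about z gives the same grasp; the last joint's range is limited). The gripper opens to 87 mm and grips with 3 to 60 N. Pads are 19 mm wide; open, the fingers measure 117 mm over their backs; the gripper's body (75 mm by 190 mm) begins 51 mm behind the grasp point.
Start: joints at [0.808, 18.392, -4.016, 83.108, 1.295, 78.541, -3.26], TCP at [0.65, -0, 0.248] pointing down, gripper open.
Joint ranges: [-163.93, 163.93], [-17.29, 119.83], [-79.2, 71.16], [3.27, 140.29], [-89.18, 269.18], [5.43, 117.66], [-154.24, 154.24]. Speed limits (degrees/s): [147.25, 147.25, 180, 180, 180, 180, 180].

## Interface

Orientations are given as [roll, pitch, yaw] about the fixed x, y, z axes, in that order (R = Rz(yaw) Ry(pitch) Rx(roll)).
In Python, from cell import env gives the robot as it stands.
- The arm moves only by the shell command python3 -m creep 'ROWS' [OPENING] [FORCE]. ROWS is JSON, a list of rows, each an object of numbers: "tx", "ty", "tz": the shift along the tool's x, y, z in m; "rx", "ry", "rz": the turn, a rotation vector about the tool's x, y, z in degrees. In form: [{"tx": .., "ty": .., "tz": .., "rx": .., "ry": .., "rz": ..}, ...]. A call has 1 to 20 rows; each row shifts and turns the commanded pose from where the row before left it, along the tool's axes as they then stand; what a row does not reach is not made up. A row lasts 1/8 s, in which the tool goes at most 62.5 mm and 10.7 degrees, less where a joint would pass 70% of its speed; a pose out of reach is approached as far as the arm can. A call is refused whole if a number of a shift passes 0.0625 or a number of a turn 10.7, either way. A call with a gripper value outside its range is refused whole. OPENING is the finger opening in m, from 0 to 0.087, set as the call begins (- or left out, the last holds). The fingers move at their own pace and stop on an object; FORCE is the grip in N (left out, the last holds). Time passes only in rows, so rows that do not move let the fingers close. It gives the time, the measured TCP pose, the force and the opening at its end, in the units of the state.
- env.get_obs(): the state, without advancing time (a new reading comes with each control period).
- env.read_camera(name): name is "scene" or "side" or "wrist"; returns a dict with "pixels" (384x512x3 uint8, red, green, blue), "intrinsics" (3x3 intrinsics, pixels), "R" (3x3) and "t" (3): a world point X has camera coordinates R X + t. Camera axes: x right, y down, z forward; pixel columns grow to the right and rows downward; lengths in m; the calibration is good to about 2 mm. A picture is of the moment at which its call begins. There is no depth.
- env.sign_off(): hands the job in, once; it reports no verdict.
The state is a dict: "time_s": time; "qpos": joint angles; "joint_velocities": joint speeds; "effort": joint torques, N m; "tool_pos": TCP position; "tool_rot": TCP orientation; "force": force on the tool from outside, world axes, zero at the start; "wrist_torque": the same for the moment, N m; "grip_width": finger opening in m.
Only numpy, scipy, OpenCV 4.12 (cv2) and the standard library are available. Lean on these libraries where they do the work, as an engineer would, in place of code of your own. Each camera call takes 0.05 s, during which the arm holds its last target.

## Task

With a finger, gently push the steel arm of the column selector round until it points straight at the thickest of the three columns, and leave it there. Only then press the large key of the pump's remote box fully down and let it go. Push only: never lift the selector arm off its seat, do not press the small key or knock the columns, and leave all the loose things on the bench where they are.

Things in the scene. Friction and masses are not known exactly. Their poses are not given: they have to be found in the camera images.
- manifold: Column selector: a low dark grey metal manifold fixed to the table; origin on the table under the arm's turning axis, x towards the middle seat. Central disc 124 mm across, 20 mm high; steel neck 48 mm across, up to 54 mm; three legs 34 mm wide, 16 mm high, each with a steel pipe on top (28 mm above the table), to three round column seats 66 mm across, 22 mm high.
- lever_hub (a point): Point on the selector arm's vertical turning axis, half-way up the arm, 69 mm above the table. On the manifold's neck turns a black hub, 40 mm across, 58 to 80 mm above the table, with one steel arm. The x axis of this point points along the arm towards its tip, z is up; the frame turns with the arm.
- lever_tip (a point): Pointed tip of the selector arm, 100 mm from the turning axis, on the arm's centre line half-way up. The arm is a straight steel bar 14 mm wide and 14 mm high, 62 to 76 mm above the table, clear of the hub from 20 mm to the tip; beneath it there is free space down to the pipes and manifold.
- lever (a joint): Angle of the selector arm in rad: 0 points at the middle seat, positive is counter-clockwise seen from above; the three seats lie at -1.047, 0 and +1.047; stops at -1.75 and 1.75. It is turned by a steady push (0.15 N m of friction, about 2 N at 75 mm from the axis), and stays where it is left.
- lever_lift (a joint): How far the selector arm is lifted off its seat, in m: 0 seated, 0.02 at most. A spring and its weight hold it down (about 6 N); lifting it is wrong.
- column_thick: The thickest column, to be selected: upright, steel end caps and a white bed, 48 mm across and 62 mm tall (with a black stub 8 mm more). Origin at the centre of its underside, 22 mm above the table, 155 mm from the selector's axis. Fixed in one of the three seats; which one varies.
- column_mid: A column of medium thickness, 28 mm across and 70 mm tall (plus an 8 mm stub), in another seat; origin at the centre of its underside, 22 mm above the table. Fixed.
- column_thin: A thin column, 16 mm across and 78 mm tall (plus an 8 mm stub), in another seat; origin at the centre of its underside, 22 mm above the table. Fixed.
- start_key_top (a point): Centre of the top face of the large round key (34 mm across) on the pump's remote, a low grey box 85 x 135 mm and 35 mm high fixed to the table. It is pressed straight down.
- start_key (a joint): Travel of the large key in m: 0 up, 0.006 fully down, which takes about 4 N; it springs back.
- stop_key_top (a point): Centre of the top face of the small round key (18 mm across) on the same remote, 66 mm from the large one. Leave it alone.
- stop_key (a joint): Travel of the small key in m: 0 up, 0.005 fully down.
- vial_a: Loose amber vial with white cap, 22 mm across, 46 mm tall, beside the selector; origin at the centre of its underside.
- vial_b: A second such vial, on the other side of the selector.
- media_bottle: Loose glass bottle with blue cap, 76 mm across, 140 mm tall; origin at the centre of its underside.
- beaker: Loose glass beaker, 68 mm across, 80 mm tall; origin at the centre of its underside.
- spanner: Loose steel spanner, 150 mm long, lying flat.
- clamp_ring: Loose steel ring, 50 mm across, 14 mm high, lying flat; origin at the centre of its underside.
- tip_box: Loose clear plastic box, 115 x 80 x 60 mm; origin at the centre of its underside.

How it is judged:
By the outcome, as a careful person would: the job done as asked, in the order asked, and still so for the second after the job is handed in, with the robot touching nothing.
It also fails if it takes over 54 s, if anything falls off the work surface, if the arm or the gripper's body presses on something with over 40 N, if the wrist force passes 120 N, or if a joint passes its speed limit or range.

## Working session

There is one attempt and no reset: what is moved stays moved. The work goes in short steps, Python scripts to look and compute and a shell command to move; the robot and the scene stay as the last step left them, time stands still between calls to the robot, and variables do not carry over. Pictures are saved under pics/ and viewed, and the job is handed in when it is done.

```bash
mkdir -p pics; ls
python3 - <<'E'
from cell import env
import cv2,json
o=env.get_obs();print(o)
for n in("scene","side","wrist"):
    c=env.read_camera(n);cv2.imwrite(f"pics/{n}0.png",c["pixels"][:,:,::-1]);print(n,c["intrinsics"],c["R"],c["t"])
    import pickle;pickle.dump(c,open(f"{n}0.pkl","wb"))
E
```

```text
pics
{'time_s': 0.0, 'qpos': array([ 0.80777753, 18.43741091, -4.01600493, 83.17405943,  1.29548825,
       78.53830769, -3.26014047]), 'joint_velocities': array([ 0.07080153, -0.06579458, -0.0555765 , -0.03314561,  0.0912714 ,
       -0.08791272,  0.05691318]), 'effort': array([-2.58547143e-04, -4.91284704e+01, -4.03903294e-01, -3.12526345e+01,
       -6.40594075e-02,  4.37659642e-02,  1.61017233e-04]), 'tool_pos': array([ 6.49514722e-01, -4.43263563e-05,  2.46487579e-01]), 'tool_rot': array([-1.79895489e+02,  5.92959977e-03,  9.00023650e+01]), 'force': array([0.13500825, 0.0576956 , 0.79610586]), 'wrist_torque': array([0.03520635, 0.02838643, 0.02766847]), 'grip_width': 0.08696319215816348}
scene [[389.56424566   0.         251.74087259]
 [  0.         389.56424566 183.97666236]
 [  0.           0.           1.        ]] [[-0.53931992  0.84191882 -0.01751363]
 [ 0.63873211  0.3954315  -0.66004184]
 [-0.5487762  -0.36716023 -0.75102466]] [ 0.32650378 -0.30272611  1.64249477]
side [[419.50844138   0.         253.77521607]
 [  0.         419.50844138 186.50229679]
 [  0.           0.           1.        ]] [[ 0.70743228 -0.70670284 -0.01051952]
 [-0.52772731 -0.51825432 -0.6729906 ]
 [ 0.47015258  0.48164672 -0.73957622]] [-0.39326742  0.35034938  1.29132136]
wrist [[289.01994165   0.         251.54424942]
 [  0.         289.01994165 187.28121903]
 [  0.           0.           1.        ]] [[ 9.99999015e-01 -2.53562645e-04 -1.38045996e-03]
 [ 1.60520722e-04 -9.56431244e-01  2.91957617e-01]
 [-1.39434458e-03 -2.91957551e-01 -9.56430261e-01]] [-0.64866659 -0.03382816  0.39261655]
```

View pics/scene0.png

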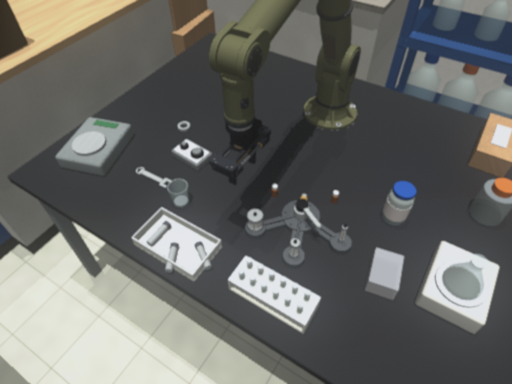

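View pics/side0.png

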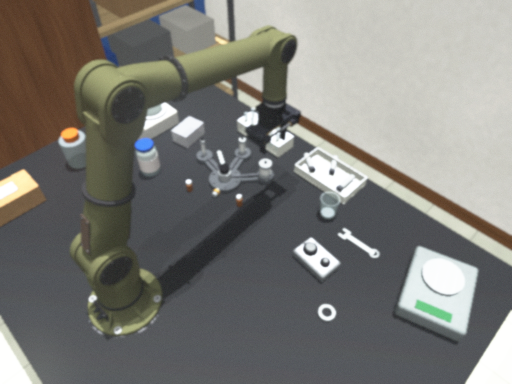

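View pics/wrist0.png

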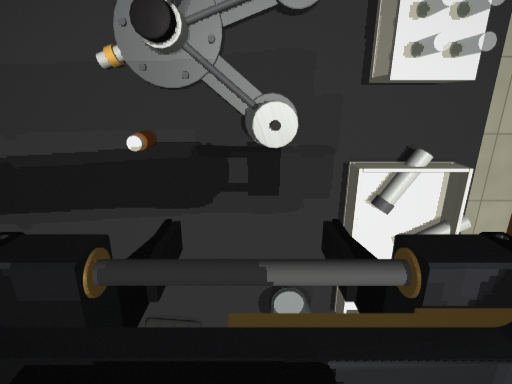

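The overviews show the selector at about (300,215) in scene and (225,175) in side. The thick column is at scene (255,222). I'll enlarge both.

Run:
```python
import cv2
a=cv2.imread("pics/scene0.png")[165:275,225:365];cv2.imwrite("pics/scz.png",cv2.resize(a,None,fx=5,fy=5,interpolation=2))
a=cv2.imread("pics/side0.png")[125:215,175:285];cv2.imwrite("pics/siz.png",cv2.resize(a,None,fx=6,fy=6,interpolation=2))
a=cv2.imread("pics/scene0.png")[110:180,160:280];cv2.imwrite("pics/scz2.png",cv2.resize(a,None,fx=5,fy=5,interpolation=2))
a=cv2.imread("pics/side0.png")[230:285,285:350];cv2.imwrite("pics/siz2.png",cv2.resize(a,None,fx=8,fy=8,interpolation=2))
```

```text
(no output)
```

View pics/scz.png

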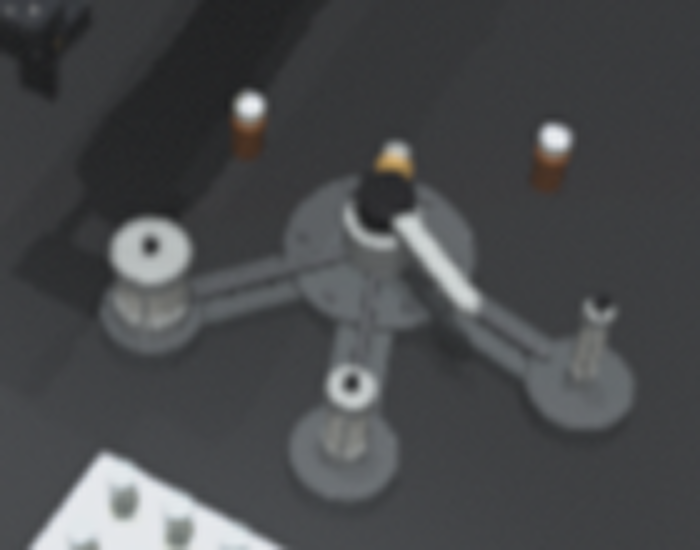

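View pics/siz.png

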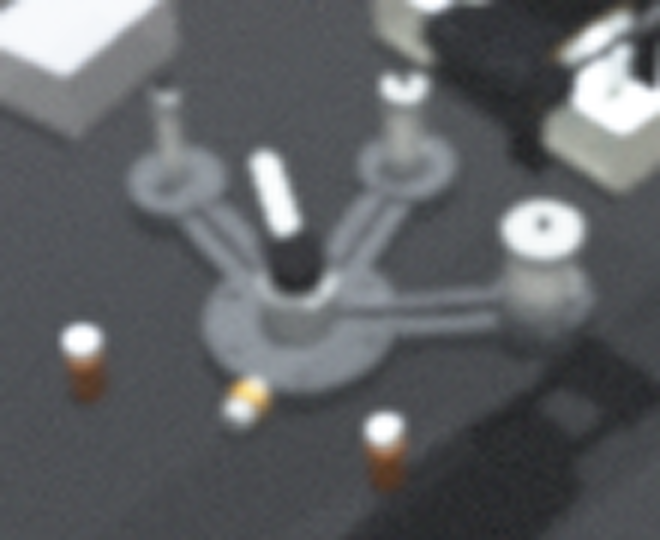

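View pics/scz2.png

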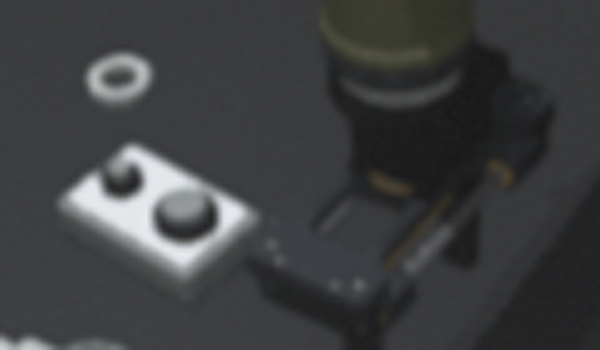

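View pics/siz2.png

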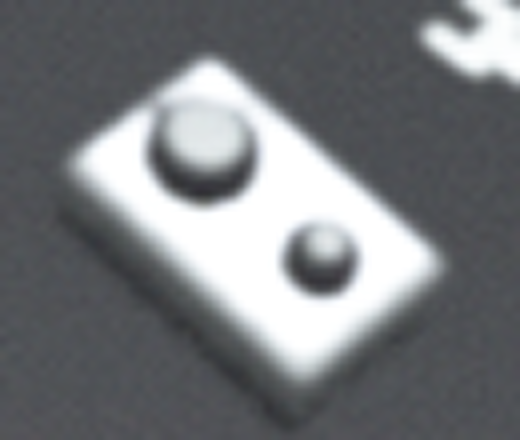

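```bash
cat > h.py <<'E'
import numpy as np,pickle,cv2
def ray(c,px):
    d=c["R"].T@np.linalg.solve(c["intrinsics"],np.array([px[0],px[1],1.]));return -c["R"].T@c["t"],d
def plane(c,px,z):
    o,d=ray(c,px);return o+d*(z-o[2])/d[2]
def tri(c1,p1,c2,p2):
    o1,d1=ray(c1,p1);o2,d2=ray(c2,p2)
    s=np.linalg.lstsq(np.c_[d1,-d2],o2-o1,rcond=None)[0]
    a=o1+s[0]*d1;b=o2+s[1]*d2;return (a+b)/2,np.linalg.norm(a-b)
def proj(c,X):
    p=c["intrinsics"]@(c["R"]@np.asarray(X)+c["t"]);return p[:2]/p[2]
E
python3 - <<'E'
from h import *
np.set_printoptions(precision=4,suppress=True)
S=pickle.load(open("scene0.pkl","rb"));D=pickle.load(open("side0.pkl","rb"))
def s(x,y,f,ox,oy):return ((x+.5)/f-.5+ox,(y+.5)/f-.5+oy)
P={"thick":((151,247),(543,229),.084),"mid":((351,385),(404,88),.092),"thin":((600,302),(167,92),.104),"hub":((388,197),(297,258),.08),"tip":((470,300),(264,153),.076),"vialR":((250,101),(385,425),.046),"vialL":((554,135),(82,337),.046)}
for k,(a,b,z) in P.items():
    p=s(*a,5,225,165);q=s(*b,6,175,125)
    print(k,tri(S,p,D,q),plane(S,p,z)[:2],plane(D,q,z)[:2])
for k,(a,b,z) in {"big":((186,205),(205,133),.045),"small":((123,170),(325,240),.045)}.items():
    p=s(*a,5,160,110);q=s(*b,8,285,230)
    print(k,tri(S,p,D,q),plane(S,p,z)[:2],plane(D,q,z)[:2])
E
```

```text
thick (array([0.6711, 0.0546, 0.0844]), np.float64(0.0006138072444705216)) [0.6707 0.0547] [0.6717 0.0547]
mid (array([0.6977, 0.2071, 0.0906]), np.float64(0.0006083112653538887)) [0.6984 0.2077] [0.6968 0.2056]
thin (array([0.5783, 0.3053, 0.1022]), np.float64(0.0019131267184214153)) [0.5788 0.3063] [0.5774 0.3026]
hub (array([0.5529, 0.1551, 0.0733]), np.float64(0.0026398350017283246)) [0.5568 0.1581] [0.5493 0.1487]
tip (array([0.5997, 0.236 , 0.0787]), np.float64(8.18732331550118e-06)) [0.5979 0.2354] [0.6015 0.2383]
vialR (array([0.5102, 0.0309, 0.0492]), np.float64(0.0012577178505159044)) [0.5073 0.03  ] [0.5124 0.0325]
vialL (array([0.429 , 0.2174, 0.0485]), np.float64(0.00015631941854063973)) [0.427  0.2167] [0.4303 0.2195]
big (array([ 0.5195, -0.2938,  0.0531]), np.float64(0.0017817165718121998)) [ 0.5128 -0.2991] [ 0.5248 -0.2914]
small (array([ 0.5139, -0.3588,  0.0519]), np.float64(0.003333812702976762)) [ 0.5077 -0.363 ] [ 0.5191 -0.3578]
```

```bash
python3 - <<'E'
from h import *
S=pickle.load(open("scene0.pkl","rb"));D=pickle.load(open("side0.pkl","rb"))
print("bottle",tri(S,(404,189),D,(145,145)),"tipbox",tri(S,(386,262),D,(189,128)),"beaker",tri(S,(178,185),D,(330,199)))
W=pickle.load(open("wrist0.pkl","rb"))
print(plane(W,(275,123),.084),plane(W,(153,18),.08), -W["R"].T@W["t"])
E
python3 -m creep '[{"ty":-0.018,"tx":0.046},{"ty":-0.018,"tx":0.046},{"ty":-0.018,"tx":0.046},{"ty":-0.018,"tx":0.046},{"ty":-0.017,"tx":0.045},{"rz":-10},{"rz":-10},{"rz":-10},{"rz":-10},{"rz":-10},{"rz":-10},{},{}]' 0 10
python3 - <<'E'
from cell import env
import cv2
for n in("wrist","side"):
    c=env.read_camera(n);cv2.imwrite(f"pics/{n}1.png",c["pixels"][:,:,::-1])
    import pickle;pickle.dump(c,open(f"{n}1.pkl","wb"))
print(env.get_obs()["qpos"])
E
```

```text
bottle (array([0.38687092, 0.40745227, 0.1355635 ]), np.float64(0.004414208352948337)) tipbox (array([0.61112882, 0.44511674, 0.06417053]), np.float64(0.014012158866226768)) beaker (array([ 0.70196511, -0.22629001,  0.07996983]), np.float64(0.0032422082867824714))
[0.6726721 0.0587932 0.084    ] [0.55669352 0.15460487 0.08      ] [0.64921883 0.08210858 0.38449128]
[ 0.80731256 18.41418608 -4.01733815 83.13964364  1.29470869 78.54204188
 -3.26055127]$[0]: bad value
```

View pics/wrist1.png

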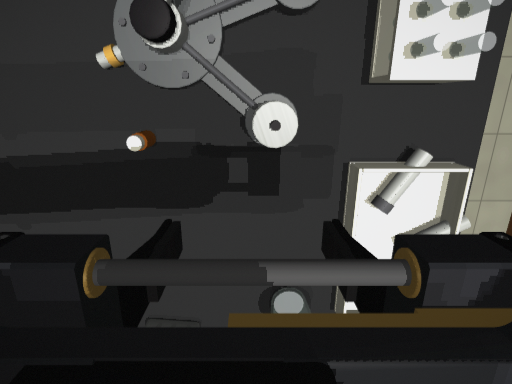

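View pics/side1.png

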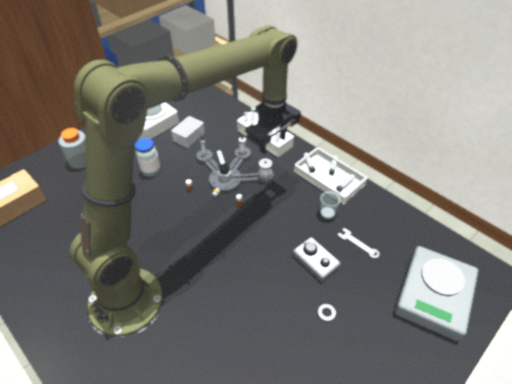

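The pictures are unchanged because the call was refused, probably because every row needs all six keys.

```bash
python3 -m creep '[{"tx":0.046,"ty":-0.018,"tz":0,"rx":0,"ry":0,"rz":0},{"tx":0.046,"ty":-0.018,"tz":0,"rx":0,"ry":0,"rz":0},{"tx":0.046,"ty":-0.018,"tz":0,"rx":0,"ry":0,"rz":0},{"tx":0.046,"ty":-0.018,"tz":0,"rx":0,"ry":0,"rz":0},{"tx":0.045,"ty":-0.017,"tz":0,"rx":0,"ry":0,"rz":0},{"tx":0,"ty":0,"tz":0,"rx":0,"ry":0,"rz":-10},{"tx":0,"ty":0,"tz":0,"rx":0,"ry":0,"rz":-10},{"tx":0,"ty":0,"tz":0,"rx":0,"ry":0,"rz":-10},{"tx":0,"ty":0,"tz":0,"rx":0,"ry":0,"rz":-10},{"tx":0,"ty":0,"tz":0,"rx":0,"ry":0,"rz":-10},{"tx":0,"ty":0,"tz":0,"rx":0,"ry":0,"rz":-10},{"tx":0,"ty":0,"tz":0,"rx":0,"ry":0,"rz":0},{"tx":0,"ty":0,"tz":0,"rx":0,"ry":0,"rz":0}]' 0 10
python3 - <<'E'
from cell import env
import cv2
for n in("wrist","scene"):
    c=env.read_camera(n);cv2.imwrite(f"pics/{n}2.png",c["pixels"][:,:,::-1])
    import pickle;pickle.dump(c,open(f"{n}2.pkl","wb"))
print(env.get_obs()["qpos"])
E
```

```text
time_s: 1.88
tool_pos: [0.561, 0.2289, 0.2475]
tool_rot: [-180.0, 0.0, 149.8]
force: [-1.0, 0.9, 0.1]
grip_width: 0.0004
[ -9.43988655  13.9783999  -18.15977313  89.27330702   4.43131741
  77.45764805  31.83916545]
```

View pics/wrist2.png

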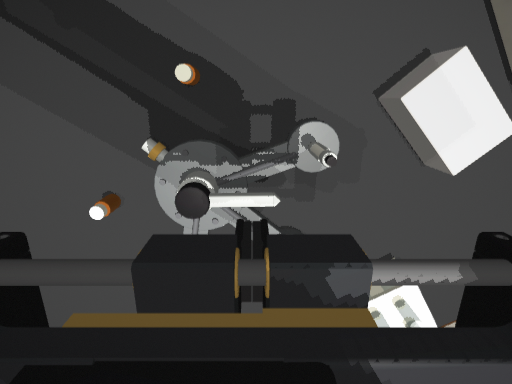

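View pics/scene2.png

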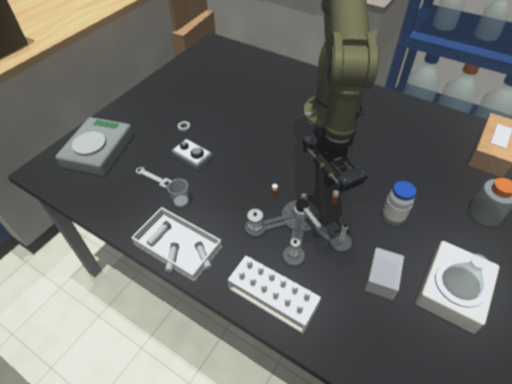

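The arm spans (195,200) to (279,200) in the wrist view, so it is parallel to tool y. The closed fingers sit about 30 mm off its counter-clockwise side. Next I lower the tool.

```bash
python3 -m creep '[{"tx":0,"ty":0,"tz":0.03,"rx":0,"ry":0,"rz":0},{"tx":0,"ty":0,"tz":0.045,"rx":0,"ry":0,"rz":0},{"tx":0,"ty":0,"tz":0.045,"rx":0,"ry":0,"rz":0},{"tx":0,"ty":0,"tz":0.025,"rx":0,"ry":0,"rz":0},{"tx":0,"ty":0,"tz":0.02,"rx":0,"ry":0,"rz":0},{"tx":0,"ty":0,"tz":0,"rx":0,"ry":0,"rz":0},{"tx":0,"ty":0,"tz":0,"rx":0,"ry":0,"rz":0}]'
python3 - <<'E'
from cell import env
import cv2
for n in("wrist","side"):
    c=env.read_camera(n);cv2.imwrite(f"pics/{n}3.png",c["pixels"][:,:,::-1] if n=="wrist" else cv2.resize(c["pixels"][80:230,150:350,::-1],None,fx=4,fy=4,interpolation=2))
E
```

```text
time_s: 2.85
tool_pos: [0.5619, 0.2294, 0.0838]
tool_rot: [179.9, 0.1, 150.0]
force: [0.9, -0.1, 0.9]
grip_width: 0.0002
```

View pics/wrist3.png

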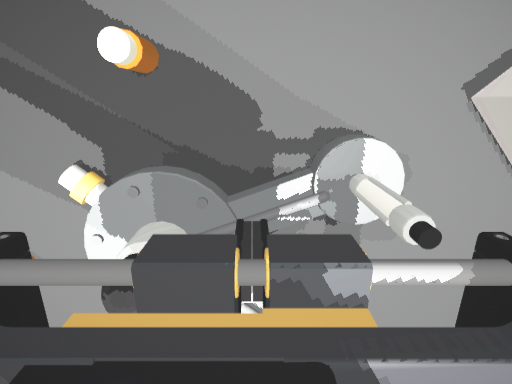

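View pics/side3.png

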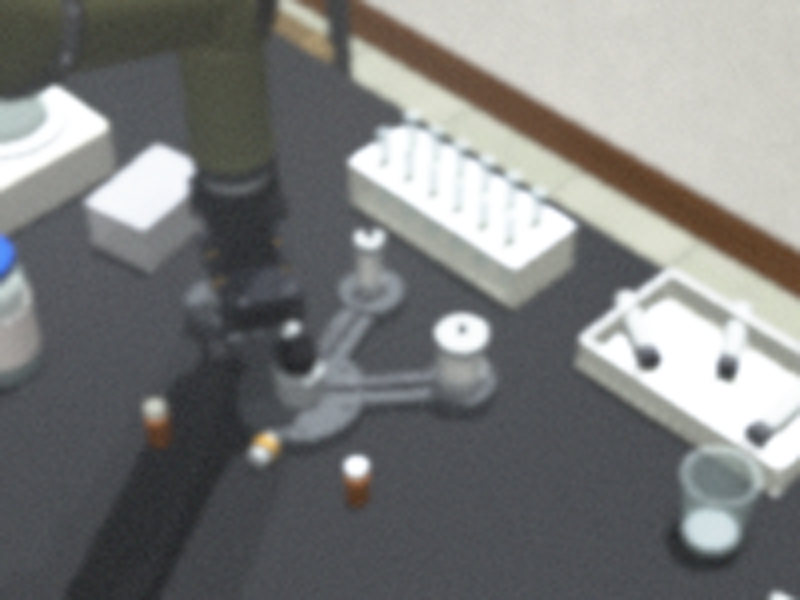

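Clear all round: the thin column's stub at (425,235) is below the gripper body. The fingertips are at z≈0.059, below the arm's underside. Now I push along the arc in 4° steps.

```bash
python3 -m creep '[{"tx":-0.006,"ty":0,"tz":0,"rx":0,"ry":0,"rz":0},{"tx":-0.006,"ty":0,"tz":0,"rx":0,"ry":0,"rz":0},{"tx":-0.005,"ty":0.001,"tz":0,"rx":0,"ry":0,"rz":4},{"tx":-0.005,"ty":0.001,"tz":0,"rx":0,"ry":0,"rz":4},{"tx":-0.005,"ty":0.001,"tz":0,"rx":0,"ry":0,"rz":4},{"tx":-0.005,"ty":0.001,"tz":0,"rx":0,"ry":0,"rz":4},{"tx":-0.005,"ty":0.001,"tz":0,"rx":0,"ry":0,"rz":4},{"tx":-0.005,"ty":0.001,"tz":0,"rx":0,"ry":0,"rz":4},{"tx":0,"ty":0,"tz":0,"rx":0,"ry":0,"rz":0}]'
python3 - <<'E'
from cell import env
import cv2
for n in("scene","side"):
    c=env.read_camera(n);p=c["pixels"][:,:,::-1];p=p[165:275,225:365] if n=="scene" else p[125:215,175:285]
    cv2.imwrite(f"pics/{n}4.png",cv2.resize(p,None,fx=5,fy=5,interpolation=2))
E
```

```text
time_s: 4.08
tool_pos: [0.5986, 0.2088, 0.083]
tool_rot: [179.9, -0.0, 126.0]
force: [-1.1, 1.9, 0.4]
grip_width: 0.0005
```

View pics/scene4.png

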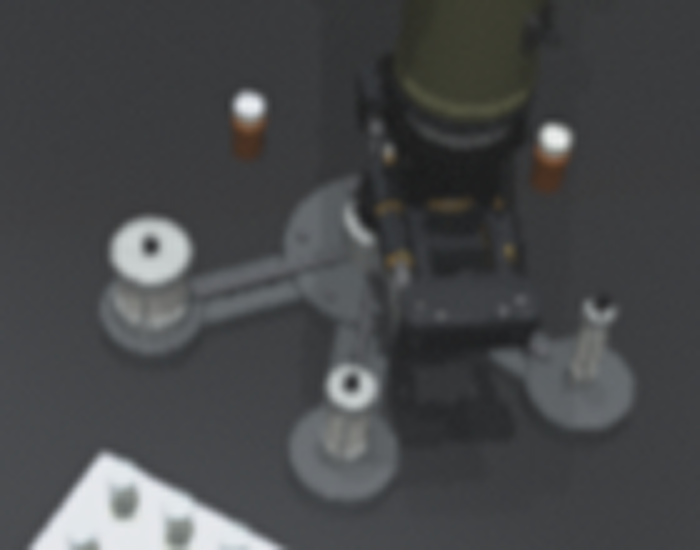

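View pics/side4.png

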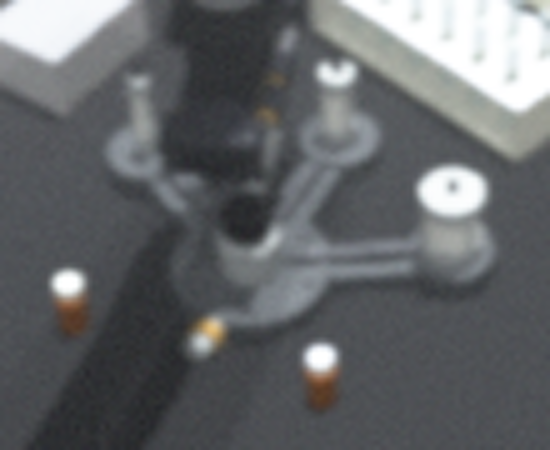

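Contact shows about 2.2 N, directed back along the push as expected. Everything else is unmoved and the body clears the columns, so I continue.

```bash
python3 -m creep '[{"tx":-0.005,"ty":0.001,"tz":0,"rx":0,"ry":0,"rz":4},{"tx":-0.005,"ty":0.001,"tz":0,"rx":0,"ry":0,"rz":4},{"tx":-0.005,"ty":0.001,"tz":0,"rx":0,"ry":0,"rz":4},{"tx":-0.005,"ty":0.001,"tz":0,"rx":0,"ry":0,"rz":4},{"tx":-0.005,"ty":0.001,"tz":0,"rx":0,"ry":0,"rz":4},{"tx":-0.005,"ty":0.001,"tz":0,"rx":0,"ry":0,"rz":4},{"tx":-0.005,"ty":0.001,"tz":0,"rx":0,"ry":0,"rz":4},{"tx":-0.005,"ty":0.001,"tz":0,"rx":0,"ry":0,"rz":4},{"tx":0,"ty":0,"tz":0,"rx":0,"ry":0,"rz":0}]'
python3 -m creep '[{"tx":-0.005,"ty":0.001,"tz":0,"rx":0,"ry":0,"rz":4},{"tx":-0.005,"ty":0.001,"tz":0,"rx":0,"ry":0,"rz":4},{"tx":-0.005,"ty":0.001,"tz":0,"rx":0,"ry":0,"rz":4},{"tx":-0.005,"ty":0.001,"tz":0,"rx":0,"ry":0,"rz":4},{"tx":-0.005,"ty":0.001,"tz":0,"rx":0,"ry":0,"rz":4},{"tx":-0.005,"ty":0.001,"tz":0,"rx":0,"ry":0,"rz":4},{"tx":0,"ty":0,"tz":0,"rx":0,"ry":0,"rz":0},{"tx":0,"ty":0,"tz":0,"rx":0,"ry":0,"rz":0}]'
python3 - <<'E'
from cell import env
import cv2,numpy as np
o=env.get_obs();p=o["tool_pos"][:2]-np.array([.5517,.1528]);y=np.radians(o["tool_rot"][2]-90)
print(p@[np.cos(y),np.sin(y)],p@[-np.sin(y),np.cos(y)],o["qpos"])
for n in("scene","side"):
    c=env.read_camera(n);p=c["pixels"][:,:,::-1];p=p[165:275,225:365] if n=="scene" else p[125:215,175:285]
    cv2.imwrite(f"pics/{n}5.png",cv2.resize(p,None,fx=5,fy=5,interpolation=2))
E
```

```text
time_s: 5.3
tool_pos: [0.6202, 0.1749, 0.0826]
tool_rot: [180.0, -0.0, 94.1]
force: [0.0, 2.2, 1.2]
grip_width: 0.0008
time_s: 6.3
tool_pos: [0.6228, 0.1446, 0.0825]
tool_rot: [-180.0, 0.0, 70.1]
force: [-0.7, 0.9, 0.2]
grip_width: 0.0005
0.06970835196251365 0.016451667345502758 [-14.49168449  24.12996496  -1.20412726  95.0547654    0.57867018
  60.83527948 -35.74690122]
```

View pics/scene5.png

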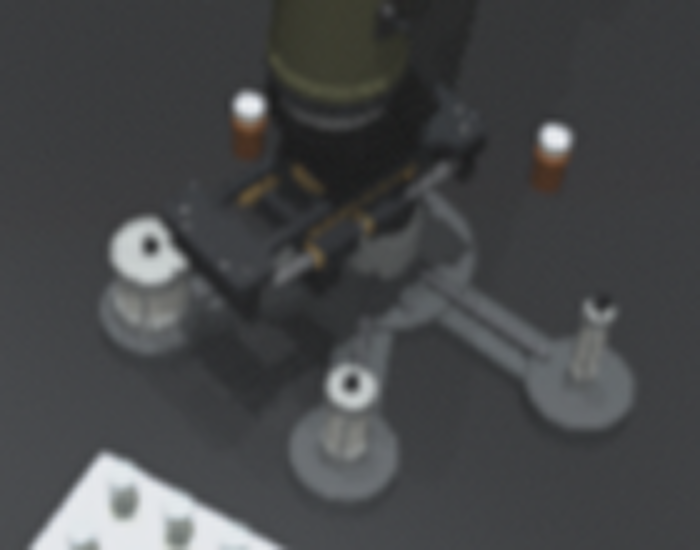

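View pics/side5.png

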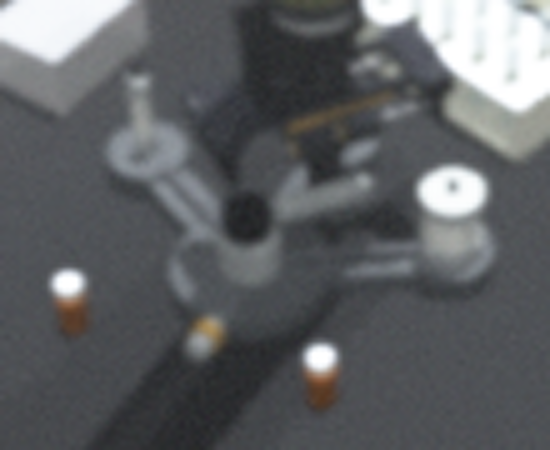

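The arm now points about 20° short of the thick column (side view tip at (370,183)). I push 16° more, then measure.

```bash
python3 -m creep '[{"tx":-0.005,"ty":0.001,"tz":0,"rx":0,"ry":0,"rz":4},{"tx":-0.005,"ty":0.001,"tz":0,"rx":0,"ry":0,"rz":4},{"tx":-0.005,"ty":0.001,"tz":0,"rx":0,"ry":0,"rz":4},{"tx":-0.004,"ty":0.001,"tz":0,"rx":0,"ry":0,"rz":3},{"tx":-0.0025,"ty":0.0005,"tz":0,"rx":0,"ry":0,"rz":2},{"tx":0,"ty":0,"tz":0,"rx":0,"ry":0,"rz":0},{"tx":0,"ty":0,"tz":0,"rx":0,"ry":0,"rz":0}]'
python3 - <<'E'
from cell import env
import cv2,numpy as np
o=env.get_obs();p=o["tool_pos"][:2]-np.array([.5517,.1528]);y=np.radians(o["tool_rot"][2]-90)
print(p@[np.cos(y),np.sin(y)],p@[-np.sin(y),np.cos(y)])
for n in("wrist","side"):
    c=env.read_camera(n);p=c["pixels"][:,:,::-1]
    import pickle;pickle.dump(c,open(f"{n}6.pkl","wb"))
    if n=="side":p=cv2.resize(p[125:215,175:285],None,fx=6,fy=6,interpolation=2)
    cv2.imwrite(f"pics/{n}6.png",p)
E
```

```text
time_s: 7.28
tool_pos: [0.6174, 0.1233, 0.0826]
tool_rot: [180.0, -0.0, 53.0]
force: [0.9, 2.1, -1.2]
grip_width: 0.0
0.0702477938817915 0.015983360254636307
```

View pics/side6.png

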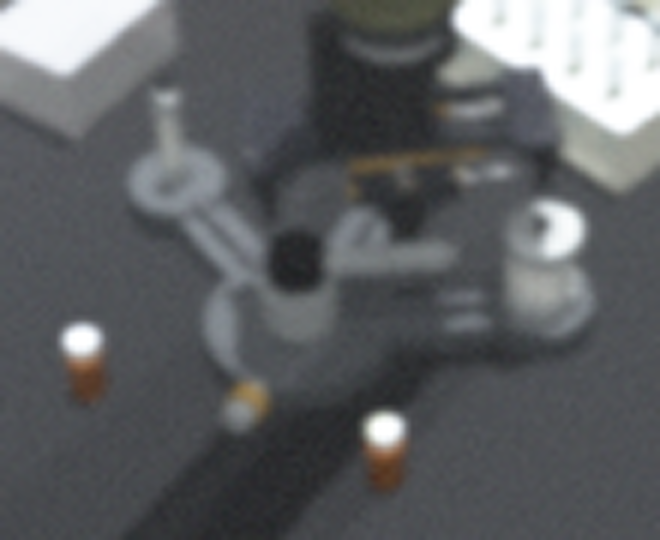

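View pics/wrist6.png

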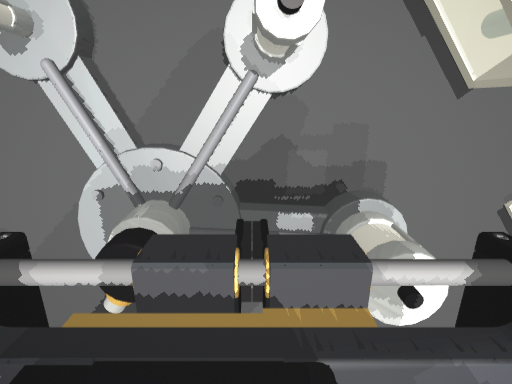

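Run:
```python
from h import *
D=pickle.load(open("side6.pkl","rb"));A=np.array([.5517,.1528])
for px in((452,248),(452,255)):
    q=((px[0]+.5)/6-.5+175,(px[1]+.5)/6-.5+125)
    for z in(.069,.076):
        X=plane(D,q,z)[:2]-A;print(px,z,np.degrees(np.arctan2(X[1],X[0])),np.linalg.norm(X))
for z in (.069,.076):
  for b in(-35.4,-37.4,-39.4,-41.4):
    t=np.radians(b);out=[]
    for r in(.04,.1):
        p=proj(D,[*(A+r*np.array([np.cos(t),np.sin(t)])),z]);out.append(((p-[175,125]+.5)*6-.5).round(1))
    print(z,b,out)
```

```text
(452, 248) 0.069 -36.637670110955945 0.09817717331373692
(452, 248) 0.076 -40.73883000250791 0.0975714933430001
(452, 255) 0.069 -40.2542467456439 0.09750932276389483
(452, 255) 0.076 -44.36554708890545 0.09734914143293008
0.069 -35.4 [array([359.9, 257.2]), array([454.4, 245.3])]
0.069 -37.4 [array([360.1, 258.8]), array([455.2, 249.2])]
0.069 -39.4 [array([360.3, 260.4]), array([455.8, 253.1])]
0.069 -41.4 [array([360.4, 261.9]), array([456.2, 257. ])]
0.076 -35.4 [array([359.4, 249.3]), array([454.2, 237.4])]
0.076 -37.4 [array([359.6, 250.9]), array([455. , 241.2])]
0.076 -39.4 [array([359.8, 252.4]), array([455.6, 245.1])]
0.076 -41.4 [array([359.9, 254. ]), array([456. , 249.1])]
```

From the side view alone the bearing is uncertain by about 4°. I back off and look from above.

```bash
python3 -m creep '[{"tx":0.007,"ty":0,"tz":0,"rx":0,"ry":0,"rz":0},{"tx":0.01,"ty":0,"tz":0,"rx":0,"ry":0,"rz":0},{"tx":0,"ty":0,"tz":-0.04,"rx":0,"ry":0,"rz":0},{"tx":0,"ty":0,"tz":-0.06,"rx":0,"ry":0,"rz":0},{"tx":0,"ty":0,"tz":-0.06,"rx":0,"ry":0,"rz":0},{"tx":0,"ty":0,"tz":-0.04,"rx":0,"ry":0,"rz":0},{"tx":0,"ty":0,"tz":0,"rx":0,"ry":0,"rz":0},{"tx":0,"ty":0,"tz":0,"rx":0,"ry":0,"rz":0}]'
python3 - <<'E'
from cell import env
import cv2,numpy as np
for n in("wrist","side","scene"):
    c=env.read_camera(n);p=c["pixels"][:,:,::-1]
    import pickle;pickle.dump(c,open(f"{n}7.pkl","wb"))
    if n=="side":p=cv2.resize(p[125:215,175:285],None,fx=6,fy=6,interpolation=2)
    if n=="scene":p=cv2.resize(p[165:275,225:365],None,fx=5,fy=5,interpolation=2)
    cv2.imwrite(f"pics/{n}7.png",p)
E
```

```text
time_s: 8.38
tool_pos: [0.6274, 0.1369, 0.2817]
tool_rot: [-180.0, 0.1, 53.0]
force: [0.4, -0.1, -0.9]
grip_width: 0.0002
```

View pics/wrist7.png

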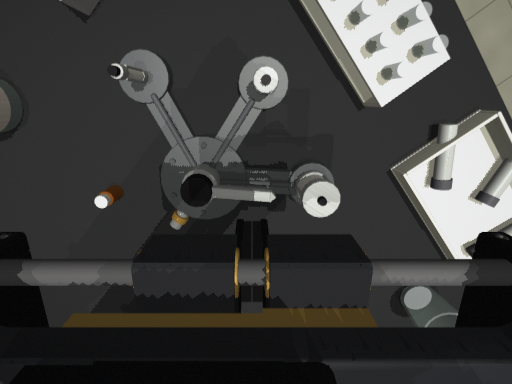

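View pics/side7.png

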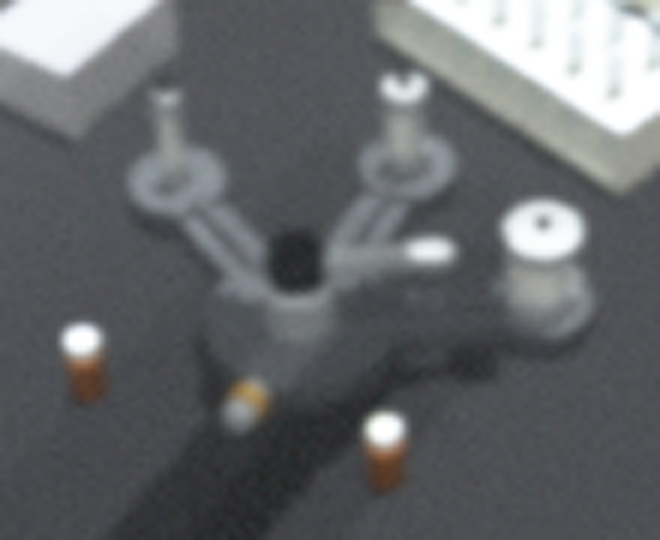

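View pics/scene7.png

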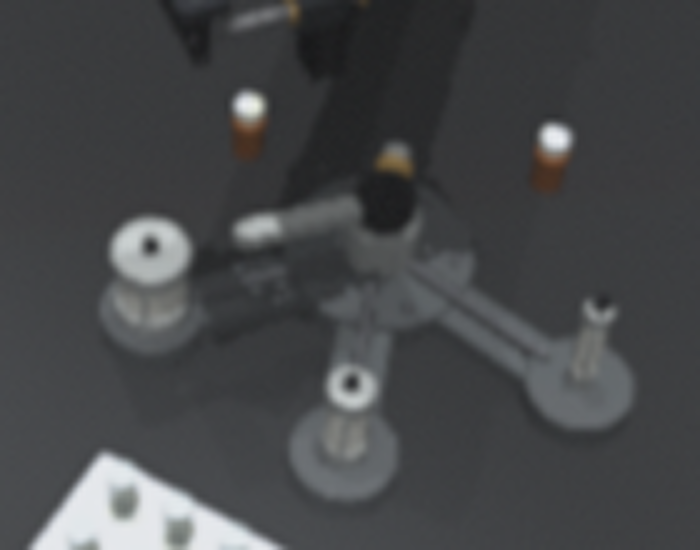

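Enlarging the wrist view for measurement.

Run:
```python
import cv2
p=cv2.imread("pics/wrist7.png")[150:230,170:350];cv2.imwrite("pics/w7z.png",cv2.resize(p,None,fx=4.4,fy=4.4,interpolation=0))
```

```text
(no output)
```

View pics/w7z.png

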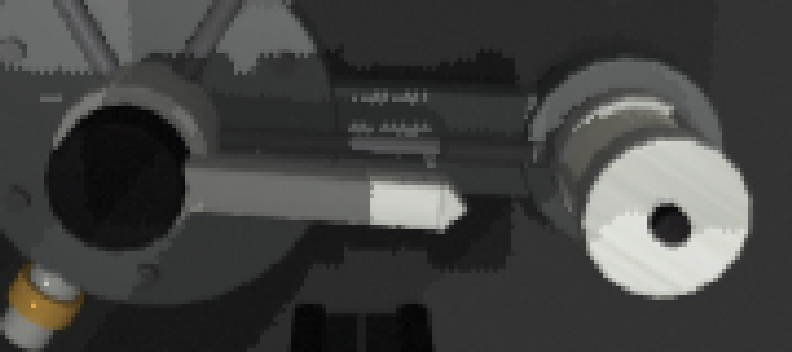

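Run:
```python
from h import *
W=pickle.load(open("wrist7.pkl","rb"));g=W["pixels"].astype(float).mean(2)
def f(x,y):return ((x+.5)/4.4-.5+170,(y+.5)/4.4-.5+150)
A=plane(W,f(117,178),.08)[:2];C=plane(W,f(668,218),.084)[:2];C2=plane(W,f(671,224),.092)[:2];
b=lambda v:np.degrees(np.arctan2(v[1],v[0]))
print(A,C,C2,"col bearing",b(C-A),b(C2-A),np.linalg.norm(C-A))
T=plane(W,f(465,210),.076)[:2];T2=plane(W,f(465,207),.069)[:2];print("tip",b(T-A),b(T2-A),np.linalg.norm(T-A))
pts=[]
for u in range(220,269):
    col=g[190:208,u];d=np.diff(col);i=d.argmin();
    w=-d[max(i-1,0):i+2].clip(max=0);s=(w*(np.arange(len(w))+max(i-1,0))).sum()/w.sum()
    pts.append(plane(W,(u,190+s+.5),.076)[:2])
pts=np.array(pts);vx,vy,x0,y0=cv2.fitLine(pts.astype(np.float32),cv2.DIST_HUBER,0,.001,.001).ravel()
print("edge",b((vx,vy)), "perp dist of axis",(A[0]-x0)*-vy+(A[1]-y0)*vx, "resid",np.abs((pts[:,0]-x0)*-vy+(pts[:,1]-y0)*vx).mean())
```

```text
[0.55608513 0.15815829] [0.67287204 0.05706343] [0.67264134 0.05858859] col bearing -40.88061761180319 -40.50605349895823 0.154464733683509
tip -43.31647059994106 -44.13371701665957 0.09862808968333185
edge -41.649075 perp dist of axis 0.009228600557984766 resid 0.00010709715783407211
```

Run:
```python
from h import *
W=pickle.load(open("wrist7.pkl","rb"));D=pickle.load(open("side7.pkl","rb"));S=pickle.load(open("scene7.pkl","rb"))
b=lambda v:np.degrees(np.arctan2(v[1],v[0]))
def s(x,y,f,ox,oy):return ((x+.5)/f-.5+ox,(y+.5)/f-.5+oy)
A=np.array([.5517,.1528])
p=s(233,231,5,225,165);q=s(456,250,6,175,125)
X,e=tri(S,p,D,q);print(X,e,b(X[:2]-A))
def f(x,y):return ((x+.5)/4.4-.5+170,(y+.5)/4.4-.5+150)
t=f(465,209)
for c,pp in((S,p),(D,q)):
    X,e=tri(c,pp,W,t);print(X,e,b(X[:2]-A))
# wrist: all three column tops -> axis & column bearing in wrist's own view
for u,v in((321.5,199),(265,78),(118,71)):print(plane(W,(u,v),.09))
p=cv2.imread("pics/wrist7.png")[40:110,100:300];cv2.imwrite("pics/w7y.png",cv2.resize(p,None,fx=4,fy=4,interpolation=0))
for n,r in(("scene",(195,225,265,310)),("side",(155,235,230,280))):
    p=cv2.cvtColor(pickle.load(open(n+"7.pkl","rb"))["pixels"],4)[r[0]:r[2],r[1]:r[3]] if 0 else pickle.load(open(n+"7.pkl","rb"))["pixels"][r[0]:r[2],r[1]:r[3],::-1]
    p=cv2.convertScaleAbs(p,alpha=1.0,beta=20);cv2.imwrite(f"pics/{n}7y.png",cv2.resize(p,None,fx=7,fy=7,interpolation=0))
```

```text
[0.62724269 0.08730017 0.07437077] 8.691428231068502e-05 -40.92715608800548
[0.6279806  0.08910277 0.07529208] 0.0026867336156018756 -39.86317954697041
[0.62805911 0.08909962 0.07236847] 0.0014074067238547885 -39.83557612150136
[0.67309495 0.05979375 0.09      ]
[0.69955308 0.2112998  0.09      ]
[0.57904495 0.31086905 0.09      ]
```

View pics/w7y.png

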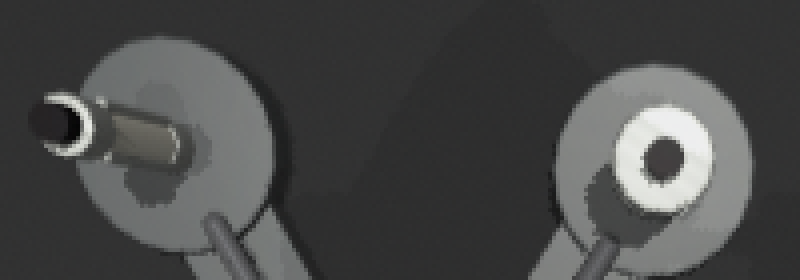

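View pics/scene7y.png

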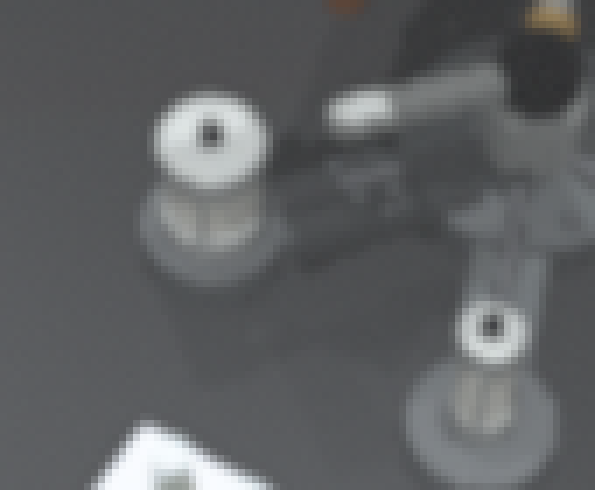

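Run:
```python
from h import *
W=pickle.load(open("wrist7.pkl","rb"))
b=lambda v:np.degrees(np.arctan2(v[1],v[0]))
def f(x,y,k,ox,oy):return ((x+.5)/k-.5+ox,(y+.5)/k-.5+oy)
K=plane(W,f(668,218,4.4,170,150),.084)[:2]
M=plane(W,f(663,158,4,100,40),.092)[:2]; N=plane(W,f(72,124,4,100,40),.1)[:2]
M2=plane(W,f(655,155,4,100,40),.022)[:2]; N2=plane(W,f(176,143,4,100,40),.022)[:2]
print(K,M,N,M2,N2,np.linalg.norm(K-M),np.linalg.norm(M-N),np.linalg.norm(K-N))
A=K+N-M
# rigid fit of ideal 3 seats
P=np.array([K,M,N]);a=np.radians([-60,0,60]);Q=.155*np.c_[np.cos(a),np.sin(a)]
H=(Q-Q.mean(0)).T@(P-P.mean(0));th=np.arctan2(H[0,1]-H[1,0],H[0,0]+H[1,1]);R=np.array([[np.cos(th),-np.sin(th)],[np.sin(th),np.cos(th)]])
A2=P.mean(0)-R@Q.mean(0)
print("A",A,A2,"mid bearing",np.degrees(th),"thick",np.degrees(th)-60,b(K-A2),"resid",P-(Q@R.T+A2))
T=plane(W,f(465,210,4.4,170,150),.076)[:2];print("tip",b(T-A2),np.linalg.norm(T-A2))
P=np.array([[.6711,.0546],[.6977,.2071],[.5783,.3053]])
H=(Q-Q.mean(0)).T@(P-P.mean(0));th=np.arctan2(H[0,1]-H[1,0],H[0,0]+H[1,1]);R=np.array([[np.cos(th),-np.sin(th)],[np.sin(th),np.cos(th)]])
print("tri: A",P.mean(0)-R@Q.mean(0),np.degrees(th)-60)
```

```text
[0.67287204 0.05706343] [0.69906256 0.21010458] [0.58191799 0.30808317] [0.70258477 0.21392268] [0.58174943 0.30954519] 0.155266027241178 0.1527175662656625 0.266989795166902
A [0.55572747 0.15504201] [0.55419911 0.15636306] mid bearing 20.02670418755071 thick -39.973295812449294 -39.92092314980678 resid [[-0.00011038  0.0002771 ]
 [-0.00076418  0.00066052]
 [ 0.00087456 -0.00093762]]
tip -41.808539578227915 0.09880295217093565
tri: A [0.55213168 0.15311341] -39.67837624365363
```

The arm tip is about 1.2–1.9° past the column direction. By column fits, the target is −39.7 to −40° in world bearing and the arm is at −41 to −41.8°. I'll nudge it back from the other side, looking again between small steps.

```bash
python3 -m creep '[{"tx":0,"ty":0,"tz":0,"rx":0,"ry":0,"rz":3},{"tx":-0.032,"ty":0.002,"tz":0,"rx":0,"ry":0,"rz":0},{"tx":-0.032,"ty":0.002,"tz":0,"rx":0,"ry":0,"rz":0},{"tx":0,"ty":0,"tz":0,"rx":0,"ry":0,"rz":0},{"tx":0,"ty":0,"tz":0.04,"rx":0,"ry":0,"rz":0},{"tx":0,"ty":0,"tz":0.05,"rx":0,"ry":0,"rz":0},{"tx":0,"ty":0,"tz":0.05,"rx":0,"ry":0,"rz":0},{"tx":0,"ty":0,"tz":0.038,"rx":0,"ry":0,"rz":0},{"tx":0,"ty":0,"tz":0.02,"rx":0,"ry":0,"rz":0},{"tx":0,"ty":0,"tz":0,"rx":0,"ry":0,"rz":0},{"tx":0,"ty":0,"tz":0,"rx":0,"ry":0,"rz":0}]'
python3 - <<'E'
from cell import env
import cv2
for n in("side","scene"):
    p=env.read_camera(n)["pixels"][:,:,::-1]
    p=p[125:215,175:285] if n=="side" else p[165:275,225:365]
    cv2.imwrite(f"pics/{n}8.png",cv2.resize(p,None,fx=5,fy=5,interpolation=2))
E
```

```text
time_s: 9.9
tool_pos: [0.5902, 0.0859, 0.0852]
tool_rot: [180.0, -0.1, 50.0]
force: [-0.7, 0.7, 0.2]
grip_width: 0.0006
```

View pics/side8.png

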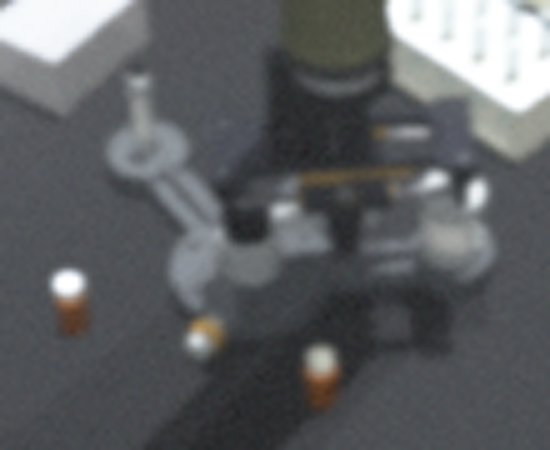

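View pics/scene8.png

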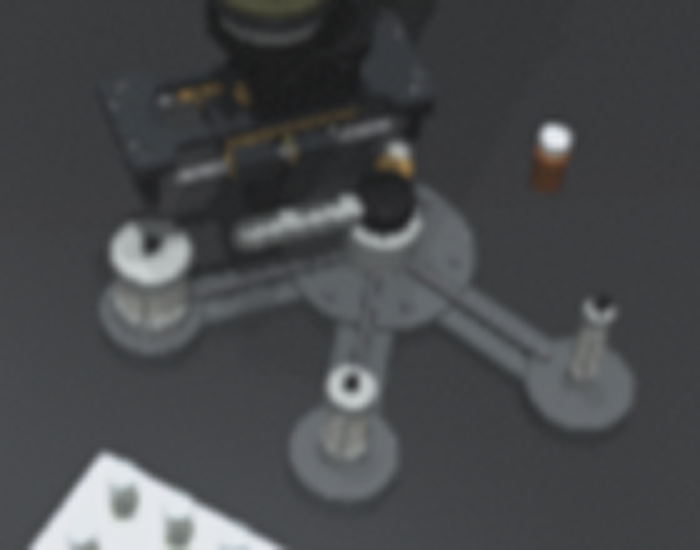

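The fingers are down on the far side of the arm with a gap. I approach in 1 mm steps and read the force.

```bash
python3 -m creep '[{"tx":0.002,"ty":0,"tz":0.001,"rx":0,"ry":0,"rz":0},{"tx":0.002,"ty":0,"tz":0.001,"rx":0,"ry":0,"rz":0},{"tx":0.001,"ty":0,"tz":0,"rx":0,"ry":0,"rz":0},{"tx":0,"ty":0,"tz":0,"rx":0,"ry":0,"rz":0}]'
for i in 1 2; do python3 -c "
from cell import env
import numpy as np
F=[]
for _ in range(3):
    env.read_camera('side');F.append(env.get_obs()['force'])
print(np.array(F).round(1).tolist())"; done
python3 -m creep '[{"tx":0.001,"ty":0,"tz":0,"rx":0,"ry":0,"rz":0},{"tx":0.001,"ty":0,"tz":0,"rx":0,"ry":0,"rz":0},{"tx":0,"ty":0,"tz":0,"rx":0,"ry":0,"rz":0}]'
python3 -c "
from cell import env
import numpy as np
F=[]
for _ in range(5):
    env.read_camera('side');F.append(env.get_obs()['force'])
print(np.array(F).round(1).tolist())"
```

```text
time_s: 10.5
tool_pos: [0.5927, 0.0892, 0.0826]
tool_rot: [180.0, -0.0, 50.0]
force: [0.9, 0.1, 0.2]
grip_width: 0.0007
[[-0.2, 0.3, -0.3], [0.3, -0.4, -0.7], [-0.6, -0.5, 0.9]]
[[0.2, -0.3, -0.1], [-0.3, 0.3, 0.3], [-0.4, 0.1, 0.1]]
time_s: 11.18
tool_pos: [0.5941, 0.0908, 0.0826]
tool_rot: [180.0, -0.0, 50.0]
force: [-0.7, -0.3, -0.3]
grip_width: 0.0004
[[0.7, -0.6, -1.0], [-0.1, -0.7, 0.1], [0.2, 0.9, -0.2], [0.3, 0.6, -0.3], [0.5, 0.9, -0.8]]
```

```bash
cat > fr.py <<'E'
from cell import env
import numpy as np
F=[]
for _ in range(4):
    env.read_camera('side');F.append(env.get_obs()['force'])
o=env.get_obs();p=o['tool_pos'][:2]-[.5521,.1531]
print("Fn",(np.array(F)[:,:2]@[.643,.766]).round(1),"noff",p@[.643,.766],"r",p@[.766,-.643])
E
python3 -m creep '[{"tx":0.001,"ty":0,"tz":0,"rx":0,"ry":0,"rz":0},{"tx":0,"ty":0,"tz":0,"rx":0,"ry":0,"rz":0}]'|grep force;python3 fr.py
python3 -m creep '[{"tx":0.001,"ty":0,"tz":0,"rx":0,"ry":0,"rz":0},{"tx":0,"ty":0,"tz":0,"rx":0,"ry":0,"rz":0}]'|grep force;python3 fr.py
```

```text
force: [-0.5, 0.4, -0.6]
Fn [0.6 1.  0.1 0.3] noff -0.01988159887342637 r 0.07222314574892438
force: [-0.6, -0.2, 0.1]
Fn [ 0.9  0.1  0.2 -0.4] noff -0.018879228378001815 r 0.07223620253961986
```

```bash
python3 -m creep '[{"tx":0.001,"ty":0,"tz":0,"rx":0,"ry":0,"rz":0},{"tx":0,"ty":0,"tz":0,"rx":0,"ry":0,"rz":0}]'|grep force;python3 fr.py
python3 -m creep '[{"tx":0.001,"ty":0,"tz":0,"rx":0,"ry":0,"rz":0},{"tx":0,"ty":0,"tz":0,"rx":0,"ry":0,"rz":0}]'|grep force;python3 fr.py
```

```text
force: [-0.6, 0.0, -0.4]
Fn [0.9 0.4 0.2 1.2] noff -0.017877950943150648 r 0.07225193151092417
force: [-1.2, -1.3, 0.4]
Fn [-1.4 -2.3 -1.8 -2.1] noff -0.017280891373355946 r 0.07233340015179626
```

Contact at about −17.5 mm, where the force reads −2 N. That implies the arm is roughly 1–1.5° past. I push about 1.5 mm more, then look.

```bash
python3 -m creep '[{"tx":0.0005,"ty":0,"tz":0,"rx":0,"ry":0,"rz":0},{"tx":0.0005,"ty":0,"tz":0,"rx":0,"ry":0,"rz":0},{"tx":0.0005,"ty":0,"tz":0,"rx":0,"ry":0,"rz":0},{"tx":0,"ty":0,"tz":0,"rx":0,"ry":0,"rz":0}]'|grep force;python3 fr.py
python3 -m creep '[{"tx":-0.01,"ty":0,"tz":0,"rx":0,"ry":0,"rz":0},{"tx":-0.006,"ty":0,"tz":0,"rx":0,"ry":0,"rz":0},{"tx":0,"ty":0,"tz":-0.04,"rx":0,"ry":0,"rz":0},{"tx":0,"ty":0,"tz":-0.06,"rx":0,"ry":0,"rz":0},{"tx":0.02,"ty":0,"tz":-0.06,"rx":0,"ry":0,"rz":0},{"tx":0.04,"ty":0,"tz":-0.04,"rx":0,"ry":0,"rz":0},{"tx":0,"ty":0,"tz":0,"rx":0,"ry":0,"rz":0},{"tx":0,"ty":0,"tz":0,"rx":0,"ry":0,"rz":0}]'
python3 - <<'E'
from cell import env
import cv2,numpy as np,pickle
for n in("wrist","side","scene"):
    c=env.read_camera(n);p=c["pixels"][:,:,::-1]
    pickle.dump(c,open(f"{n}9.pkl","wb"))
    if n=="side":p=cv2.resize(p[125:215,175:285],None,fx=6,fy=6,interpolation=2)
    if n=="scene":p=cv2.resize(p[165:275,225:365],None,fx=5,fy=5,interpolation=2)
    cv2.imwrite(f"pics/{n}9.png",p)
E
```

```text
force: [0.7, -2.7, 0.3]
Fn [-2.1 -2.  -2.  -2.2] noff -0.01541105217763555 r 0.07242548158640638
time_s: 14.92
tool_pos: [0.6249, 0.1279, 0.2808]
tool_rot: [-180.0, 0.1, 50.0]
force: [0.4, -1.0, -1.3]
grip_width: 0.0004
```

View pics/wrist9.png

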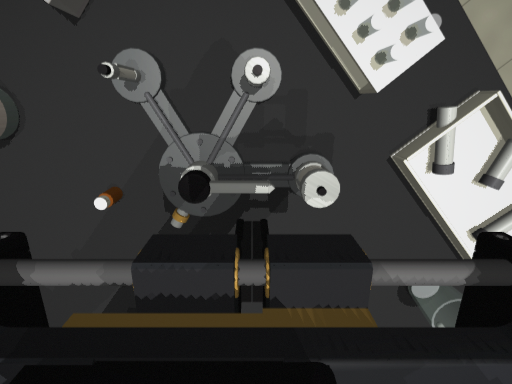

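View pics/side9.png

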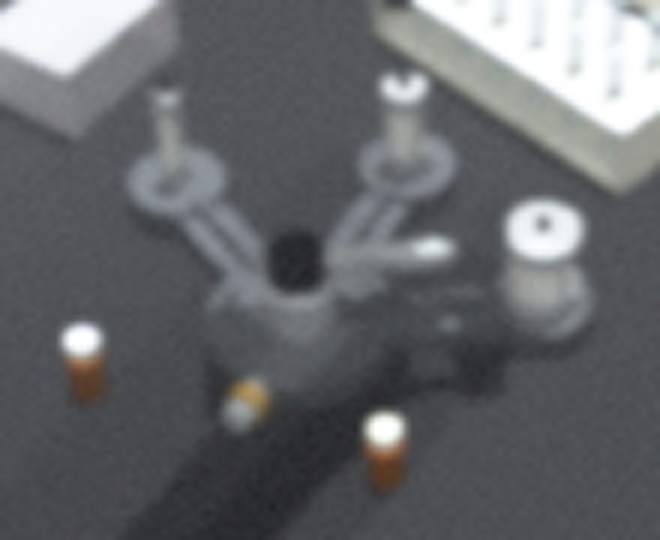

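View pics/scene9.png

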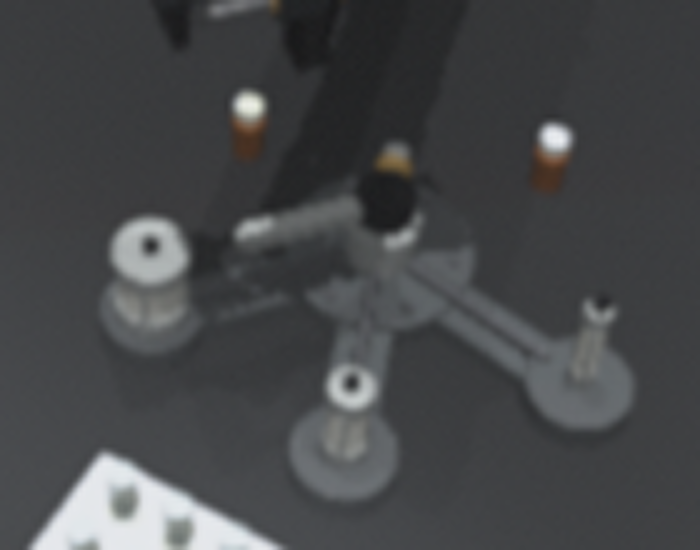

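```bash
cat > m.py <<'E'
from h import *
import sys
W=pickle.load(open(sys.argv[1],"rb"));lo,hi,u0,u1=map(int,sys.argv[2:6]);g=W["pixels"].astype(float).mean(2)
b=lambda v:np.degrees(np.arctan2(v[1],v[0]))
pts=[]
for u in range(u0,u1):
    d=np.diff(g[lo:hi,u]);i=d.argmin();k=max(i-1,0);w=-d[k:i+2].clip(max=0);s=(w*(np.arange(len(w))+k)).sum()/w.sum()
    pts.append(plane(W,(u,lo+s+.5),.076)[:2])
pts=np.array(pts);v=cv2.fitLine(pts.astype(np.float32),cv2.DIST_HUBER,0,.001,.001).ravel()
n=np.array([-v[1],v[0]]);print("edge bearing",b(v[:2]),"resid",np.abs((pts-v[2:])@n).mean())
# white column cap tops by mask
hsv=cv2.cvtColor(W["pixels"],cv2.COLOR_RGB2HSV);m=((g>150)).astype(np.uint8)
nn,l,st,ce=cv2.connectedComponentsWithStats(m)
for i in range(1,nn):
    if st[i,4]>60 and st[i,1]<230 and st[i,0]>90 and st[i,0]<345:print(st[i],ce[i])
cv2.imwrite("pics/m9.png",cv2.resize(W["pixels"][150:220,170:350,::-1],None,fx=4.4,fy=4.4,interpolation=0))
E
python3 m.py wrist9.pkl 184 200 216 264; python3 m.py wrist7.pkl 190 208 220 269;  python3 m.py wrist9.pkl 184 200 216 264 >/dev/null
```

```text
edge bearing -40.277687 resid 5.276210249604738e-05
[298   0  62  89 105] [329.17142857  45.0952381 ]
[ 315    0  130   93 5977] [383.06039819  35.15777146]
[245  56  25  28 452] [257.18362832  69.41814159]
[304 171  36  37 967] [321.11685626 188.86039297]
[255 185  19   8 115] [263.44347826 188.94782609]
[ 94 197  13  13 131] [100.03053435 203.25954198]
edge bearing -41.649075 resid 0.00010709715783407199
[ 318    0  132  107 7185] [387.23048017  42.21016006]
[319  29  45  73  78] [342.01282051  66.25641026]
[254  65  25  28 436] [265.74770642  78.66284404]
[303 182  37  35 968] [320.89876033 198.85743802]
[254 191  21  11 186] [263.2311828  196.20430108]
[ 94 196  14  12 130] [100.59230769 201.47692308]
```

View pics/m9.png

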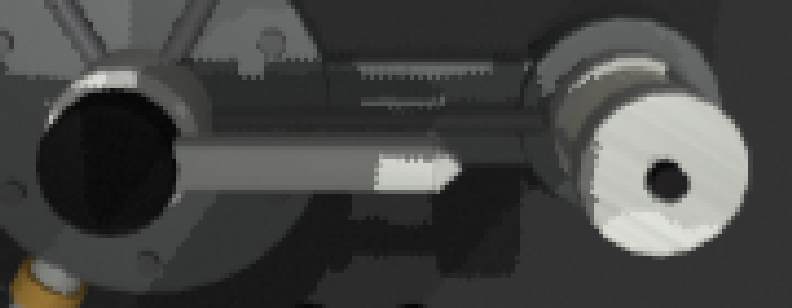

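The wrist view now gives the arm edge at −40.28° against the column at −39.95°, so they agree within about 0.4° and I leave it there. Next, the remote.

```bash
python3 -m creep '[{"tx":0,"ty":0,"tz":0,"rx":0,"ry":0,"rz":-10},{"tx":0,"ty":0,"tz":0,"rx":0,"ry":0,"rz":-10},{"tx":0,"ty":0,"tz":0,"rx":0,"ry":0,"rz":-10},{"tx":0,"ty":0,"tz":0,"rx":0,"ry":0,"rz":-10},{"tx":-0.055,"ty":-0.015,"tz":0,"rx":0,"ry":0,"rz":0},{"tx":-0.055,"ty":-0.015,"tz":0,"rx":0,"ry":0,"rz":0},{"tx":-0.055,"ty":-0.015,"tz":0,"rx":0,"ry":0,"rz":0},{"tx":-0.055,"ty":-0.015,"tz":0,"rx":0,"ry":0,"rz":0},{"tx":-0.055,"ty":-0.015,"tz":0,"rx":0,"ry":0,"rz":0},{"tx":-0.055,"ty":-0.015,"tz":0,"rx":0,"ry":0,"rz":0},{"tx":-0.055,"ty":-0.015,"tz":0,"rx":0,"ry":0,"rz":0},{"tx":0,"ty":0,"tz":0,"rx":0,"ry":0,"rz":0},{"tx":0,"ty":0,"tz":0,"rx":0,"ry":0,"rz":0}]'
python3 - <<'E'
from cell import env
import cv2,numpy as np,pickle
for n in("wrist","side","scene"):
    c=env.read_camera(n);p=c["pixels"][:,:,::-1]
    pickle.dump(c,open(f"{n}10.pkl","wb"));cv2.imwrite(f"pics/{n}10.png",p)
E
```

```text
time_s: 16.7
tool_pos: [0.5201, -0.2562, 0.2811]
tool_rot: [-179.9, -0.1, 90.0]
force: [0.5, -0.3, 0.4]
grip_width: 0.0005
```

View pics/wrist10.png

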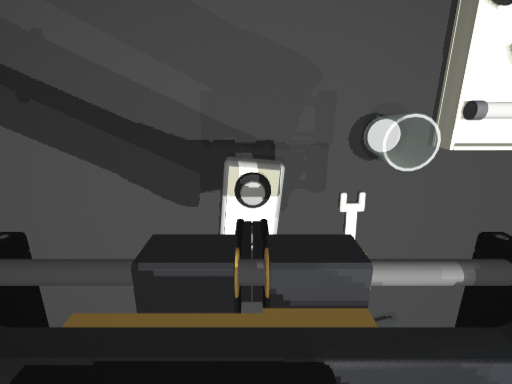

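View pics/scene10.png

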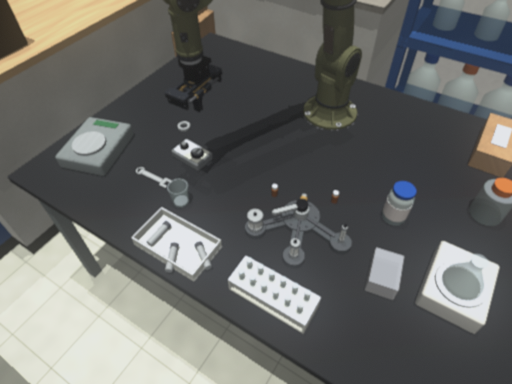

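The large key is at wrist pixel (253,191), and the small key is hidden behind the fingers towards −y. Triangulating.

Run:
```python
from h import *
W=pickle.load(open("wrist10.pkl","rb"));S=pickle.load(open("scene0.pkl","rb"));D=pickle.load(open("side0.pkl","rb"))
def s(x,y,f,ox,oy):return ((x+.5)/f-.5+ox,(y+.5)/f-.5+oy)
w=(253,193);p=s(186,205,5,160,110);q=s(205,133,8,285,230)
print(tri(W,w,S,p),tri(W,w,D,q))
for z in(.042,.046,.05,.054):print(z,plane(W,w,z),plane(S,p,z),plane(D,q,z))
cv2.imwrite("pics/w10z.png",cv2.resize(W["pixels"][145:245,200:310,::-1],None,fx=6,fy=6,interpolation=0))
```

```text
(array([ 0.52099272, -0.29192888,  0.05546358]), np.float64(0.0013518481465343752)) (array([ 0.52123835, -0.29383014,  0.05130107]), np.float64(0.00023577677143241492))
0.042 [ 0.52136759 -0.29693802  0.042     ] [ 0.51055731 -0.30133373  0.042     ] [ 0.52658438 -0.29028757  0.042     ]
0.046 [ 0.5213502  -0.29563658  0.046     ] [ 0.51360607 -0.29832926  0.046     ] [ 0.52424099 -0.29178329  0.046     ]
0.05 [ 0.5213328  -0.29433513  0.05      ] [ 0.51665484 -0.29532479  0.05      ] [ 0.52189761 -0.293279    0.05      ]
0.054 [ 0.5213154  -0.29303369  0.054     ] [ 0.5197036  -0.29232032  0.054     ] [ 0.51955423 -0.29477471  0.054     ]
```

View pics/w10z.png

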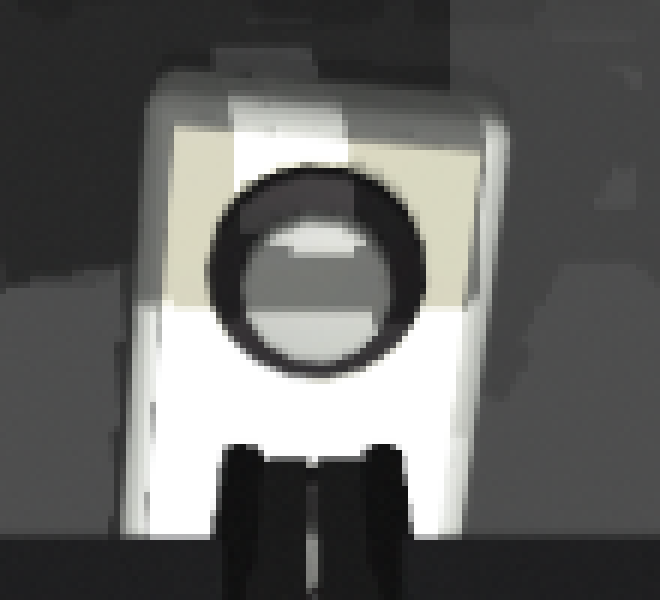

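The key's top disc centres at (252.8,193.6), which gives about (0.521, −0.294, 0.051). I move over it and descend.

```bash
python3 -m creep '[{"tx":-0.019,"ty":0.001,"tz":0,"rx":0,"ry":0,"rz":0},{"tx":-0.0185,"ty":0,"tz":0,"rx":0,"ry":0,"rz":0},{"tx":0,"ty":0,"tz":0.04,"rx":0,"ry":0,"rz":0},{"tx":0,"ty":0,"tz":0.05,"rx":0,"ry":0,"rz":0},{"tx":0,"ty":0,"tz":0.05,"rx":0,"ry":0,"rz":0},{"tx":0,"ty":0,"tz":0.03,"rx":0,"ry":0,"rz":0},{"tx":0,"ty":0,"tz":0.015,"rx":0,"ry":0,"rz":0},{"tx":0,"ty":0,"tz":0,"rx":0,"ry":0,"rz":0},{"tx":0,"ty":0,"tz":0,"rx":0,"ry":0,"rz":0}]'
python3 - <<'E'
from cell import env
import cv2,numpy as np
for n,r in(("side",(200,300,270,370)),("scene",(100,140,180,240))):
    p=env.read_camera(n)["pixels"][:,:,::-1]
    p=p[215:295,275:365] if n=="side" else p[100:180,150:240]
    cv2.imwrite(f"pics/{n}11.png",cv2.resize(p,None,fx=6,fy=6,interpolation=2))
E
```

```text
time_s: 17.98
tool_pos: [0.5227, -0.295, 0.0985]
tool_rot: [179.9, 0.1, 90.0]
force: [0.0, 0.2, -0.1]
grip_width: 0.0008
```

View pics/side11.png

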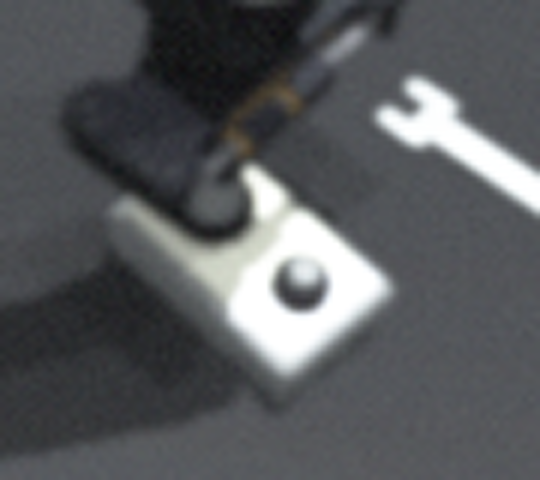

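View pics/scene11.png

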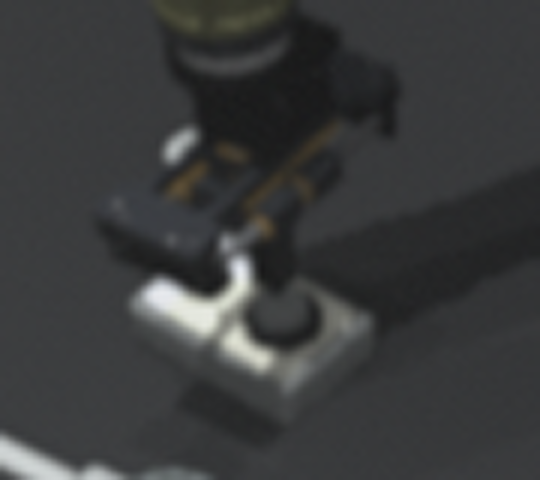

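The fingers are over the key with about 2 cm to go. I continue down in small steps.

```bash
python3 -m creep '[{"tx":0.001,"ty":-0.001,"tz":0.01,"rx":0,"ry":0,"rz":0},{"tx":0,"ty":0,"tz":0.006,"rx":0,"ry":0,"rz":0},{"tx":0,"ty":0,"tz":0,"rx":0,"ry":0,"rz":0}]'
python3 -m creep '[{"tx":0,"ty":0,"tz":0.002,"rx":0,"ry":0,"rz":0},{"tx":0,"ty":0,"tz":0.002,"rx":0,"ry":0,"rz":0},{"tx":0,"ty":0,"tz":0,"rx":0,"ry":0,"rz":0}]'
python3 -m creep '[{"tx":0,"ty":0,"tz":0.002,"rx":0,"ry":0,"rz":0},{"tx":0,"ty":0,"tz":0,"rx":0,"ry":0,"rz":0}]'
python3 - <<'E'
from cell import env
import cv2,numpy as np
F=[]
for n in("side","scene"):
    p=env.read_camera(n)["pixels"][:,:,::-1];F.append(env.get_obs()["force"][2])
    p=p[215:295,275:365] if n=="side" else p[100:180,150:240]
    cv2.imwrite(f"pics/{n}12.png",cv2.resize(p,None,fx=6,fy=6,interpolation=2))
print(F)
E
```

```text
time_s: 18.45
tool_pos: [0.5204, -0.2927, 0.0805]
tool_rot: [-180.0, -0.0, 90.0]
force: [-1.6, 1.8, 2.1]
grip_width: 0.0006
time_s: 18.82
tool_pos: [0.5205, -0.2929, 0.0769]
tool_rot: [-180.0, -0.0, 90.0]
force: [-2.3, 1.5, 3.3]
grip_width: 0.0002
time_s: 19.08
tool_pos: [0.5206, -0.293, 0.0763]
tool_rot: [180.0, -0.0, 90.0]
force: [-4.6, 2.8, 11.3]
grip_width: 0.0006
[np.float64(11.523231808463601), np.float64(10.73845538091739)]
```

View pics/side12.png

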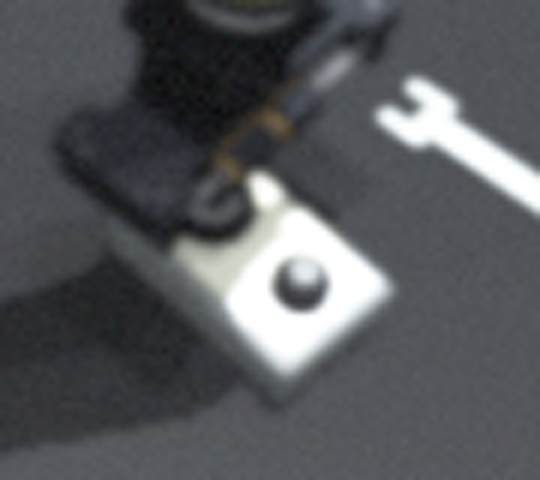

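View pics/scene12.png

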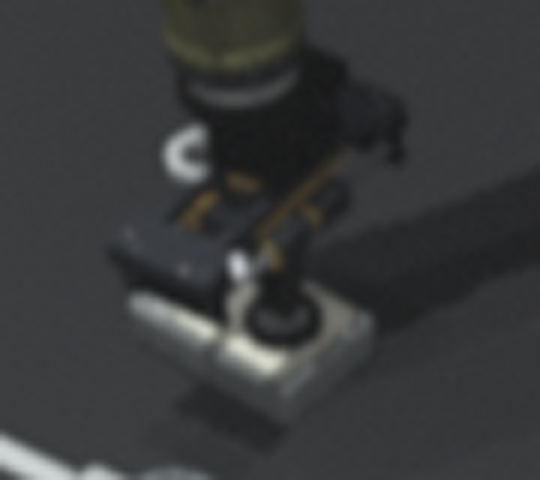

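A firm stop comes at tip z≈0.0513 with 11 N, after a soft spring range. To confirm it is the full 6 mm and not the collar, I press slightly more, then raise slowly while logging the force.

```bash
Z='[{"tx":0,"ty":0,"tz":-0.002,"rx":0,"ry":0,"rz":0},{"tx":0,"ty":0,"tz":0,"rx":0,"ry":0,"rz":0}]'
python3 -m creep '[{"tx":0,"ty":0,"tz":0.0015,"rx":0,"ry":0,"rz":0},{"tx":0,"ty":0,"tz":0,"rx":0,"ry":0,"rz":0}]'|grep -E "pos|force"
python3 -m creep '[{"tx":0,"ty":0,"tz":-0.0035,"rx":0,"ry":0,"rz":0},{"tx":0,"ty":0,"tz":0,"rx":0,"ry":0,"rz":0}]'|grep -E "pos|force"
python3 -m creep '[{"tx":0,"ty":0,"tz":-0.002,"rx":0,"ry":0,"rz":0},{"tx":0,"ty":0,"tz":0,"rx":0,"ry":0,"rz":0}]'|grep -E "pos|force"
python3 -m creep '[{"tx":0,"ty":0,"tz":-0.002,"rx":0,"ry":0,"rz":0},{"tx":0,"ty":0,"tz":0,"rx":0,"ry":0,"rz":0}]'|grep -E "pos|force"
python3 -m creep '[{"tx":0,"ty":0,"tz":-0.001,"rx":0,"ry":0,"rz":0},{"tx":0,"ty":0,"tz":0,"rx":0,"ry":0,"rz":0}]'|grep -E "pos|force"
python3 -m creep '[{"tx":0,"ty":0,"tz":-0.001,"rx":0,"ry":0,"rz":0},{"tx":0,"ty":0,"tz":0,"rx":0,"ry":0,"rz":0}]'|grep -E "pos|force"
python3 -m creep '[{"tx":0,"ty":0,"tz":-0.001,"rx":0,"ry":0,"rz":0},{"tx":0,"ty":0,"tz":0,"rx":0,"ry":0,"rz":0}]'|grep -E "pos|force"
python3 -m creep '[{"tx":0,"ty":0,"tz":-0.001,"rx":0,"ry":0,"rz":0},{"tx":0,"ty":0,"tz":0,"rx":0,"ry":0,"rz":0}]'|grep -E "time|pos|force"
```

```text
tool_pos: [0.5207, -0.293, 0.0761]
force: [-8.1, 4.8, 18.7]
tool_pos: [0.521, -0.2932, 0.0773]
force: [-1.1, 1.6, 3.5]
tool_pos: [0.5209, -0.2932, 0.0788]
force: [-0.3, 1.2, 3.3]
tool_pos: [0.5209, -0.2932, 0.0809]
force: [0.2, 0.5, 1.9]
tool_pos: [0.5208, -0.2932, 0.0819]
force: [0.4, -0.1, 1.4]
tool_pos: [0.5201, -0.2932, 0.0825]
force: [-0.9, 0.2, 0.4]
tool_pos: [0.5205, -0.2931, 0.0838]
force: [0.5, -0.8, -0.2]
time_s: 21.18
tool_pos: [0.5207, -0.2931, 0.085]
force: [0.4, -0.6, 0.4]
```

The force vanishes at TCP z≈0.0823 and the stop was at 0.0763. That is 6 mm of travel, so the key went fully down and has sprung back. I lift clear and do a final check.

```bash
python3 -m creep '[{"tx":0,"ty":0,"tz":-0.03,"rx":0,"ry":0,"rz":0},{"tx":0,"ty":0,"tz":-0.06,"rx":0,"ry":0,"rz":0},{"tx":0,"ty":0,"tz":-0.05,"rx":0,"ry":0,"rz":0},{"tx":0,"ty":0,"tz":-0.04,"rx":0,"ry":0,"rz":0},{"tx":0,"ty":0,"tz":0,"rx":0,"ry":0,"rz":0},{"tx":0,"ty":0,"tz":0,"rx":0,"ry":0,"rz":0}]'
python3 - <<'E'
from cell import env
import cv2
for n in("scene","side"):
    p=env.read_camera(n)["pixels"][:,:,::-1];cv2.imwrite(f"pics/{n}13.png",p)
    p=p[165:275,225:365] if n=="scene" else p[125:290,175:375]
    k=5 if n=="scene" else 3.6
    cv2.imwrite(f"pics/{n}13z.png",cv2.resize(p,None,fx=k,fy=k,interpolation=2))
E
```

```text
time_s: 21.92
tool_pos: [0.5203, -0.2928, 0.2642]
tool_rot: [-180.0, -0.0, 90.0]
force: [0.1, 0.8, -0.7]
grip_width: 0.001
```

View pics/scene13z.png

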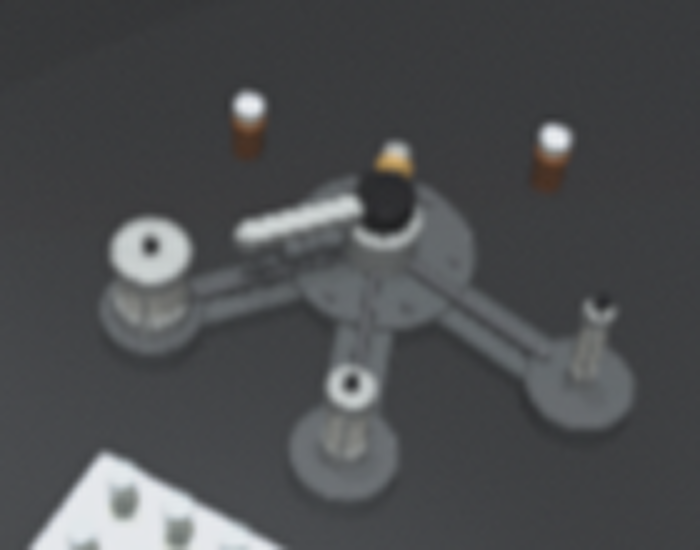

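View pics/side13z.png

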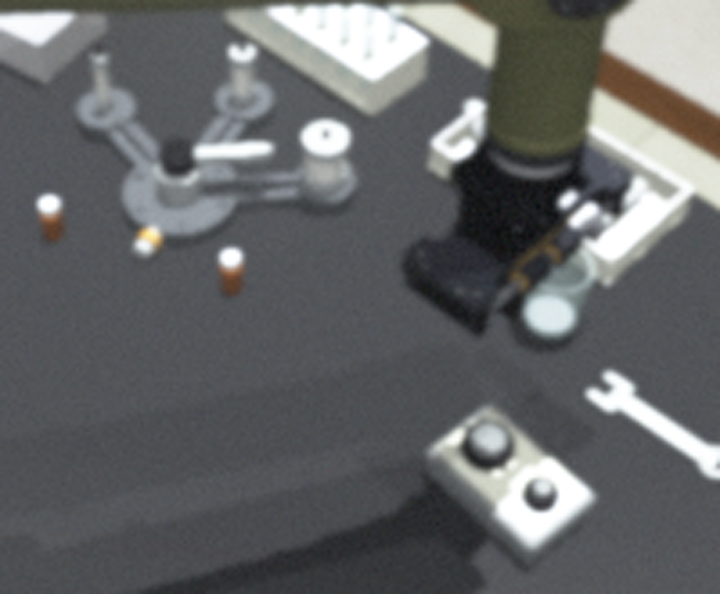

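View pics/scene13.png

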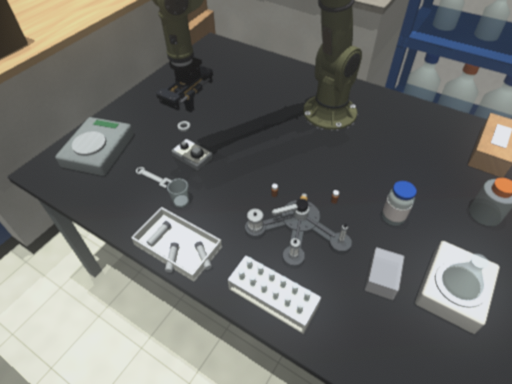

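The arm is still on the thick column, with its tip at scene (238,232) and the column at (151,245). The key is up, the vials, ring, spanner, beaker, bottle and box have not moved, and the robot touches nothing.

```bash
python3 -c "
from cell import env
print(env.sign_off(), env.get_obs()['time_s'])"
```

```text
the job is handed in; nothing more can be done
the job is handed in; nothing more can be done
```

The selector arm now points at the thickest column. After that, I pressed the large key fully down, let it go and handed the job in at about 22 s of the 54 s allowed.

- **Selector arm:** I pushed it round by about 100° with the closed fingers, at roughly 2 N. It went about 1.5° too far, so I pushed it back from the other side. Before I went to the key, the wrist camera put the arm at −40.3° and the column at −39.95°. The camera estimates differ by up to about 1°, so the direction is known only to that level. In the last pictures the arm still points at the thick column. I never pushed upwards on the arm, but I did not measure its lift.
- **Large key:** It reached a firm stop, where I pressed with up to about 19 N. On release the contact force disappeared 6.0 mm higher, which matches the key's full travel. In the last picture it is up again.
- **Everything else:** I kept clear of the small key, and the columns and loose things looked unmoved in the final pictures. The gripper ended at about 0.26 m height, touching nothing.
- **Refused move:** My first move command was refused for leaving out zero values, so nothing moved.

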